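# Put the drape forms back on their own kiln setters

### The arm

A 7-joint arm with a two-finger parallel gripper is mounted at the origin on the work surface. World frame = base frame: x ahead of the robot, y to its left, z up, the work surface at z = 0. Lengths are in mm, angles in degrees, forces in N, time in s.
With the tool pointing down it reaches from about 425 to 1025 mm from the base axis. Payload 9.4 kg.
Tool frame: the origin (TCP) lies at the very end of the fingers, on their centre line; the grasp point (between the pads) lies 19 mm behind it; y points along the fingers, z is the direction in which the jaws open and shut, and the axes are right-handed (so a half turn about y gives the same grasp; the last joint's range is limited). The gripper opens to 93 mm and grips with 3 to 60 N. Pads are 15 mm wide; open, the fingers measure 128 mm over their backs; the gripper's body (75 mm by 188 mm) begins 65 mm behind the grasp point.
Start: joints at [68.887, 34.337, -0.143, 91.639, 0.103, 54.024, -4.572], TCP at [208.555, -694.355, 218.618] pointing down, gripper open.
Joint ranges: [-147.43, 147.43], [-19.82, 112.94], [-74.19, 73.91], [6.32, 146.72], [-59.91, 239.91], [6.04, 106.73], [-150.56, 150.56]. Speed limits (degrees/s): [127.2, 127.2, 172.46, 172.46, 180, 180, 180].

### API

Orientations are given as a 3x3 rotation matrix whose columns are the frame's x, y, z axes.
In Python, from plant import * gives the robot as it stands. The module is installed in compiled form; this text tells all that it offers.
- The arm moves only by the shell command python3 -m inch 'ROWS' [FORCE]. ROWS is JSON, a list that holds one entry, the list of rows, each a list of 5 numbers: the shift along the tool's x, y, z in mm, then the turn about the tool's y in degrees, then the opening, from 0 (shut) to 1 (fully open). In form: [[[x, y, z, roll, hand], ...]]. A call has 1 to 8 rows; each row is the pose to reach, as a shift and turn from the pose measured when the call began, along the tool's axes at that moment; what a row does not reach only later rows make up. A row lasts 1/10 s, in which the tool goes at most 50 mm and 8.59 degrees, less where a joint would pass 70% of its speed; a pose out of reach is approached as far as the arm can. A call with a gripper value outside its range is refused whole. The fingers move at their own pace and stop on an object; FORCE is the grip in N (left out, the last holds). Time passes only in rows, so rows that repeat a pose let the fingers close. It gives the time, the measured TCP pose, the force and the opening at its end, in the units of the state.
- get_state(): the state, without advancing time (a new reading comes with each control period).
- read_camera(name): name is "scene" or "top"; returns (picture, depth): 420x560x3 uint8, red, green, blue; 420x560 float32, mm along the optical axis (not along the pixel's ray), 0 where there is no reading.
- calibration(name): a dict with "vfov" (degrees; the focal length in pixels is half the picture's height over the tangent of half this angle, whatever the lens; pixels are square), "cx", "cy" (the principal point, pixels), "extrinsics" (4x4, takes a point from camera to world coordinates). Camera axes: x right, y up, looking along -z (the intrinsics and any distortion apply to the point x, -y, -z); pixel columns grow to the right and rows downward; lengths in mm; the calibration is good to about 2 mm. A picture is of the moment at which its call begins. calibration takes no time and is no camera call.
- job_done(): hands the job in, once; it reports no verdict.
The state is a dict: "time_s": time; "joint_pos": joint angles; "qvel": joint speeds; "effort": joint torques, N m; "position": TCP position; "tcp_rot": TCP orientation; "ft_force": force on the tool from outside, world axes, zero at the start; "wrist_torque": the same for the moment, N m; "width": opening from 0.0 (shut) to 1.0 (fully open).
Only numpy, scipy, OpenCV 4.12 (cv2) and the standard library are available. Lean on these libraries where they do the work, as an engineer would, in place of code of your own. Each camera call takes 0.05 s, during which the arm holds its last target.

### The job

The three white clay drape forms are standing on the wrong kiln setters: swap them round so that each stands upright and centred on the dark setter of its own outline (round on round, square on square, oblong on oblong), the square and the oblong one turned to line up with their setters. Use the empty six-sided setter as the parking place on the way and leave it empty at the end; the forms must never be put on the bare bench. Leave the bottle, the jar and the bowl where they are.

Things in the scene. Friction and masses are not known exactly. Their poses are not given: they have to be found in the camera images.
- form_round: loose white fired-clay drape form, about 0.22 kg; a plain round cylinder 56 mm in diameter, straight-sided to 44 mm, then a bevelled top, 55 mm high in all, one small dark vent hole on top. Origin: centre of its underside; z up. It starts upright near the middle of a setter that is not its own.
- form_square: loose white fired-clay drape form, about 0.25 kg; a square block 54 x 54 mm, straight-sided to 44 mm, with a smaller square step (38 x 38 mm) on top, 50 mm high in all, one vent hole. Origin: centre of its underside; z up. It starts upright near the middle of a setter that is not its own. x and y are square to its sides.
- form_oblong: loose white fired-clay drape form, about 0.26 kg; an oblong block 84 mm (along its x) by 38 mm (along its y), straight-sided to 44 mm, with a smaller step (66 x 22 mm) on top, 50 mm high in all, two vent holes. Origin: centre of its underside; z up. It starts upright near the middle of a setter that is not its own. Grip it across the 38 mm.
- setter_round: fixed dark grey kiln setter (flat tile), 10 mm thick, top at z = 0.010; a disc 120 mm in diameter. Origin: centre of its underside, on the bench; z up.
- setter_square: fixed dark grey kiln setter (flat tile), 10 mm thick, top at z = 0.010; a square of 110 x 110 mm. Origin: centre of its underside, on the bench; z up. x and y are square to its sides.
- setter_oblong: fixed dark grey kiln setter (flat tile), 10 mm thick, top at z = 0.010; an oblong of 130 mm (along its x) by 85 mm (along its y). Origin: centre of its underside, on the bench; z up.
- setter_spare: fixed dark grey kiln setter (flat tile), 10 mm thick, top at z = 0.010; a regular hexagon 112 mm across flats. Origin: centre of its underside, on the bench; z up. It starts empty and is the parking place.
- paint_bottle: bystander: loose capped amber bottle, 38 mm in diameter, 75 mm high, to the left of the setters; origin at the centre of its underside. Not to be disturbed.
- paint_jar: bystander: loose squat amber jar with a dark lid, 52 mm in diameter, 50 mm high, to the right of the setters; origin at the centre of its underside. Not to be disturbed.
- water_bowl: bystander: loose empty green glass bowl, 68 mm in diameter, 32 mm high, beyond the setters; origin at the centre of its underside. Not to be disturbed.
Not all that is in view belongs to the job. What is shaped like the form_square but pink is not meant.

How it is judged:
By the outcome, as a careful person would: the job done as asked, in the order asked, and still so for the second after the job is handed in, with the robot touching nothing.
It also fails if it takes over 112 s, if anything falls off the work surface, if the arm or the gripper's body presses on something with over 40 N, if the wrist force passes 120 N, or if a joint passes its speed limit or range.

## Working session

There is one attempt and no reset: what is moved stays moved. The work goes in short steps, Python scripts to look and compute and a shell command to move; the robot and the scene stay as the last step left them, time stands still between calls to the robot, and variables do not carry over. Pictures are saved under pics/ and viewed, and the job is handed in when it is done.

```bash
mkdir -p pics; ls; python3 - <<'E'
from plant import *
import cv2, numpy as np
s=get_state(); print(s)
for n in("scene","top"):
    p,d=read_camera(n); cv2.imwrite(f"pics/{n}0.png",p[:,:,::-1]); np.savez(f"{n}0.npz",p=p,d=d); print(n,calibration(n))
E
```

```text
pics
{'time_s': 0.0, 'joint_pos': array([68.88616711, 34.38530349, -0.14446184, 91.67913802,  0.10306602,
       54.02260541, -4.57172649]), 'qvel': array([-0.03914017, -0.10455032, -0.01304728, -0.04132673, -0.00748425,
        0.05730446,  0.12722045]), 'effort': array([-5.07021814e-04, -7.65077877e+01,  1.49717107e+00, -2.52353114e+01,
       -5.23895770e-02,  1.68774073e-02,  1.27645785e-04]), 'position': array([ 208.4066012 , -693.91323777,  217.76153052]), 'tcp_rot': array([[-9.57712053e-01, -5.79019524e-04,  2.87727802e-01],
       [-2.87728345e-01,  1.40251293e-03, -9.57711038e-01],
       [ 1.50991426e-04, -9.99998849e-01, -1.50980387e-03]]), 'ft_force': array([-0.23726569,  0.51566063, -0.21526338]), 'wrist_torque': array([ 0.00273274, -0.0427594 , -0.016941  ]), 'width': 1.0003559829144362}
scene {'vfov': 55.90953995494225, 'cx': 283.01093012851794, 'cy': 208.12684870067434, 'extrinsics': array([[ 2.76861984e-01, -6.94450225e-01,  6.64143302e-01,
         1.21373164e+03],
       [ 9.60692816e-01,  2.14726963e-01, -1.75959211e-01,
        -1.46612225e+02],
       [-2.04145610e-02,  6.86754116e-01,  7.26603076e-01,
         7.25846159e+02],
       [ 0.00000000e+00,  0.00000000e+00,  0.00000000e+00,
         1.00000000e+00]])}
top {'vfov': 51.63959206726585, 'cx': 276.53648899302226, 'cy': 213.36506729835463, 'extrinsics': array([[ 1.29487588e-01,  9.70838068e-01, -2.01758295e-01,
         3.53418542e+02],
       [-9.91578877e-01,  1.27203832e-01, -2.43005339e-02,
        -2.11271758e+01],
       [ 2.07254494e-03,  2.03205881e-01,  9.79133839e-01,
         1.19264637e+03],
       [ 0.00000000e+00,  0.00000000e+00,  0.00000000e+00,
         1.00000000e+00]])}
```

View pics/scene0.png

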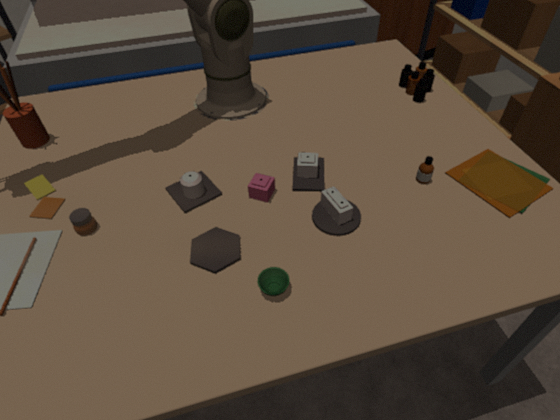

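View pics/top0.png

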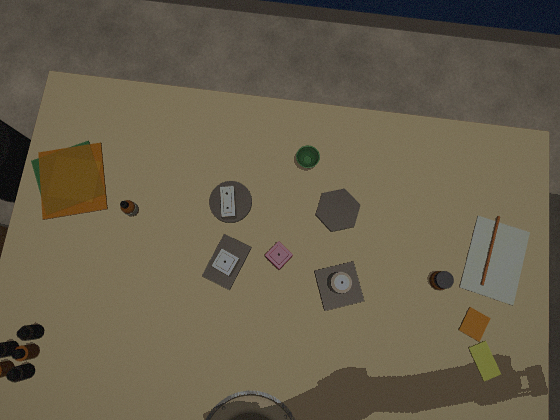

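The oblong form is on the round setter (top view 230,202), the square form on the oblong setter (227,262) and the round form on the square setter (340,285). The hexagon (338,210) is empty and the pink decoy is at (279,255). I'll zoom in next.

```bash
python3 - <<'E'
import cv2, numpy as np
p=np.load("top0.npz")['p'][:,:,::-1]
a=cv2.resize(p[150:320,190:390],None,fx=4,fy=4,interpolation=cv2.INTER_NEAREST)[:600]
cv2.imwrite("pics/c_top.png",cv2.resize(p[170:320,190:390],None,fx=4,fy=4,interpolation=cv2.INTER_NEAREST))
p=np.load("scene0.npz")['p'][:,:,::-1]
cv2.imwrite("pics/c_scene.png",cv2.resize(p[140:290,165:365],None,fx=4,fy=4,interpolation=cv2.INTER_NEAREST))
E
```

```text
(no output)
```

View pics/c_top.png

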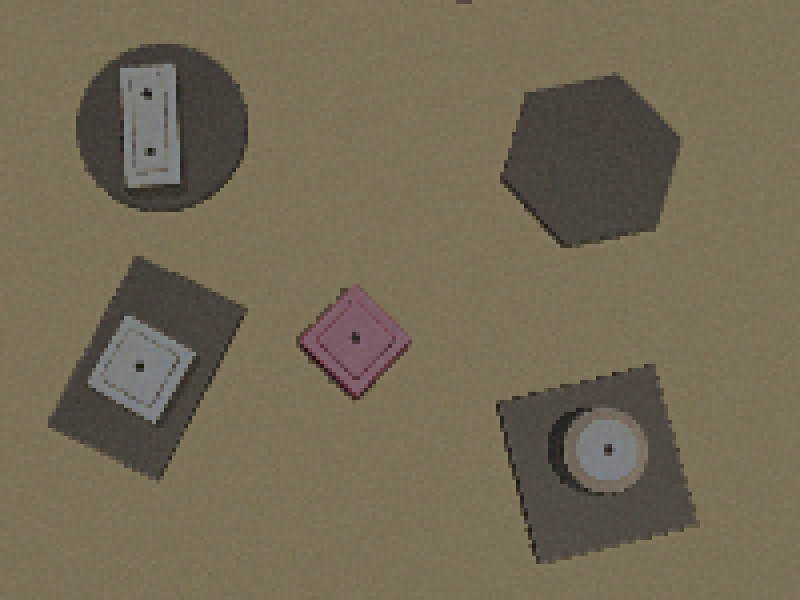

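View pics/c_scene.png

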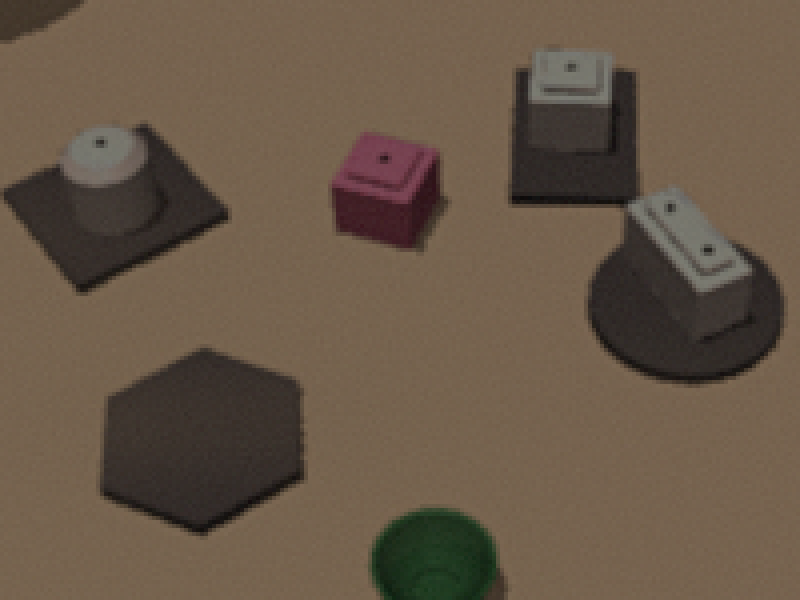

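```bash
cat > h.py <<'E'
import numpy as np, cv2
from plant import *
def cam(n):
    c=calibration(n); f=210/np.tan(np.radians(c['vfov']/2)); return f,c['cx'],c['cy'],np.array(c['extrinsics'])
def ray(n,uv,z):
    f,cx,cy,E=cam(n); uv=np.asarray(uv,float).reshape(-1,2)
    d=np.c_[(uv[:,0]-cx)/f,-(uv[:,1]-cy)/f,-np.ones(len(uv))]@E[:3,:3].T
    o=E[:3,3]; return o+d*((z-o[2])/d[:,2])[:,None]
def proj(n,P):
    f,cx,cy,E=cam(n); q=(np.asarray(P,float).reshape(-1,3)-E[:3,3])@E[:3,:3]
    return np.c_[cx+f*q[:,0]/-q[:,2],cy-f*q[:,1]/-q[:,2]]
def seg(p):
    hsv=cv2.cvtColor(cv2.GaussianBlur(p,(3,3),0),cv2.COLOR_RGB2HSV); return hsv
def conts(m,amin):
    cs,_=cv2.findContours(m.astype(np.uint8),cv2.RETR_EXTERNAL,cv2.CHAIN_APPROX_NONE)
    return [c for c in cs if cv2.contourArea(c)>amin]
def rect(n,c,z):
    P=ray(n,c.reshape(-1,2),z)[:,:2].astype(np.float32)
    (x,y),(w,h),a=cv2.minAreaRect(P)
    if w<h: w,h,a=h,w,a+90
    m=cv2.moments(P.reshape(-1,1,2)); 
    return np.round([x,y,w,h,(a+90)%180-90,m['m10']/m['m00'],m['m01']/m['m00']],1)
E
python3 - <<'E'
from h import *
for n in("top","scene"):
    D=np.load(n+"0.npz");p=D['p'];d=D['d']; h=seg(p)
    uv={'top':[(338,210),(279,285),(279,220),(212,202),(225,270),(228,185),(335,265)],'scene':[(215,250),(190,250)]}[n]
    for u,v in uv: print(n,u,v,p[v,u],h[v,u],d[v,u])
    f,cx,cy,E=cam(n)
    # depth z check
    V,U=np.mgrid[150:320,165:380]; dd=d[V,U]
    pts=np.stack([(U-cx)/f*dd,-(V-cy)/f*dd,-dd],-1)@E[:3,:3].T+E[:3,3]
    z=pts[...,2]; ok=dd>0
    print(n,'z pct',np.percentile(z[ok],[1,10,50,90,95,98,99.5]), ok.mean())
E
```

```text
top 338 210 [73 69 60] [15 41 74] 1212.2456
top 279 285 [122 113  86] [ 22  73 123] 1179.95
top 279 220 [123 112  86] [ 21  76 124] 1213.786
top 212 202 [69 63 58] [16 42 67] 1212.2194
top 225 270 [114 107  95] [  0   0 119] 1124.7118
top 228 185 [70 66 61] [16 36 79] 1226.1182
top 335 265 [65 60 50] [20 62 91] 1190.9609
top z pct [-5.58519216 -3.08619976  0.28331479 10.57622648 25.6701679  56.14049914
 61.92314421] 0.9957865937072503
scene 215 250 [59 49 44] [12 65 59] 901.32324
scene 190 250 [101  85  68] [15 84 97] 914.2071
scene z pct [-3.63395754 -2.25196634 -0.34451109 10.34256651 31.36230776 53.3905284
 60.34095662] 0.9957592339261286
```

```bash
cat >> h.py <<'E'
def zmap(n,d):
    f,cx,cy,E=cam(n); V,U=np.mgrid[0:420,0:560]
    return (np.stack([(U-cx)/f*d,-(V-cy)/f*d,-d],-1)@E[:3,:3].T+E[:3,3])[...,2]
def setters(n,p,d,pic=None):
    b=cv2.GaussianBlur(p,(3,3),0).astype(float); z=zmap(n,cv2.medianBlur(d,5)); h=seg(p)
    t=84 if n=='scene' else 96
    pink=(b[...,0]>1.35*b[...,1])
    M=((b.max(2)<t*0.9+ (0 if n=='scene' else 10))|(z>25))&~pink
    return M
E
python3 - <<'E'
from h import *
for n in("top","scene"):
    D=np.load(n+"0.npz");p=D['p'];d=D['d']; M=setters(n,p,d)
    o=p[:,:,::-1].copy()
    for c in conts(M,300):
        if len(c)>400: continue
        x,y,w,h=cv2.boundingRect(c)
        cv2.drawContours(o,[c],-1,(0,255,0),1)
        print(n,(x,y,w,h),rect(n,c,10))
    y0,x0=(150,190) if n=='top' else (140,165)
    cv2.imwrite(f"pics/m_{n}.png",cv2.resize(o[y0:y0+150+20*(n=='top'),x0:x0+200],None,fx=3.5,fy=3.5,interpolation=cv2.INTER_NEAREST))
E
```

```text
top (0, 342, 40, 41) [119.2 618.1 100.9  95.  -75.2  99.2 609.8]
top (0, 339, 25, 21) [149.  646.1  62.   52.5 -75.2 147.5 650.9]
top (16, 323, 29, 18) [197.3 610.   73.5  41.8 -73.3 197.4 609.2]
top (427, 271, 27, 20) [ 471.1 -453.7   70.5   50.7  -82.6  473.1 -453.8]
top (314, 261, 50, 50) [ 422.5 -182.3  113.   110.8  -68.9  422.9 -182. ]
top (202, 234, 49, 56) [448.2 125.8 130.1  87.5 -18.5 448.  125.7]
top (315, 189, 45, 43) [ 629.2 -158.   127.4  113.4  -70.9  629.6 -158.3]
top (209, 181, 43, 42) [614.4 141.9 118.  117.9 -82.5 614.4 141.5]
top (294, 145, 26, 26) [770.3 -55.7  75.6  65.8 -36.4 770.8 -55.8]
scene (258, 267, 33, 35) [764.  -52.2  84.4  67.3 -13.6 763.4 -51.3]
scene (190, 227, 51, 47) [ 636.7 -155.8  132.2  111.7  -10.7  637.3 -156. ]
scene (166, 171, 56, 42) [ 422.  -182.8  133.8  110.1   20.6  426.9 -180.1]
scene (292, 153, 69, 83) [524.9 133.  316.5 125.5   4.5 535.2 138.3]
scene (462, 54, 77, 59) [202.9 916.6 411.3 204.1 -63.5 206.8 911.3]
scene (533, 5, 27, 68) [ -77.  1350.4  703.9   87.5  -41.5    4.5 1297.1]
scene (450, 0, 40, 21) [-419.4 1201.9  282.2  162.7  -41.7 -416.6 1214.4]
scene (412, 0, 26, 103) [-167.6  842.5  948.5   73.9  -31.8 -130.7  823.6]
```

View pics/m_top.png

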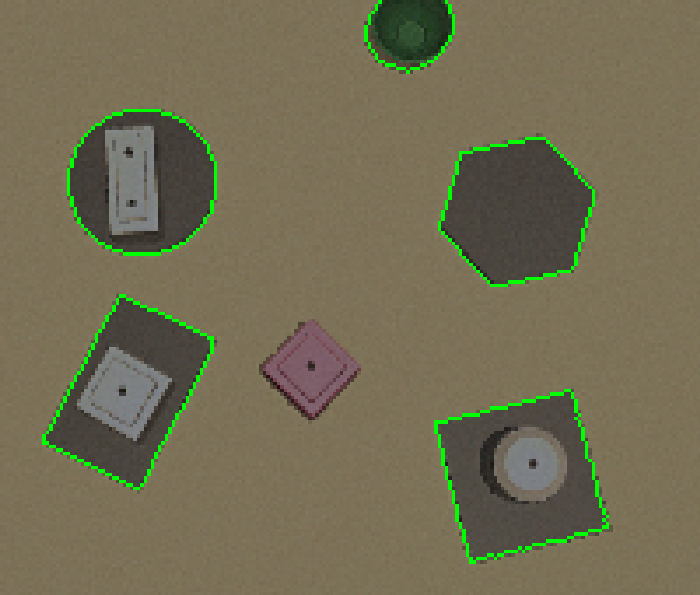

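View pics/m_scene.png

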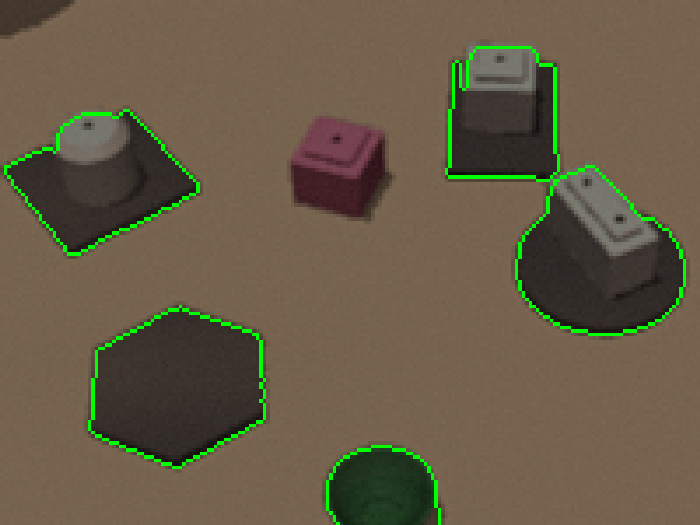

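```bash
cat >> h.py <<'E'
def whites(n,p,d,lo=35):
    b=cv2.GaussianBlur(p,(3,3),0).astype(float); z=zmap(n,cv2.medianBlur(d,5))
    pink=(b[...,0]>1.25*b[...,1]); green=b[...,1]>b[...,0]*1.1
    M=(z>lo)&~pink&~green&(b.max(2)>(100 if n=='top' else 75))
    return M
def report(tag):
    for n in("top","scene"):
        p,d=read_camera(n); np.savez(f"{n}_{tag}.npz",p=p,d=d)
        ana(n,p,d,tag)
def ana(n,p,d,tag):
    o=p[:,:,::-1].copy(); W=whites(n,p,d)
    g=cv2.cvtColor(p,cv2.COLOR_RGB2GRAY).astype(float)
    for c in conts(W,80):
        x,y,w,h=cv2.boundingRect(c)
        if w>60 or y<145 or y>330 or x<150 or x>400: continue
        cv2.drawContours(o,[c],-1,(0,255,0),1)
        m=np.zeros(g.shape,np.uint8); cv2.drawContours(m,[c],-1,1,-1); m=cv2.erode(m,np.ones((5,5)))
        med=np.median(g[m>0]); hm=((g<med*0.62)&(m>0))
        hs=[]
        nn,l,st,ce=cv2.connectedComponentsWithStats(hm.astype(np.uint8))
        for i in range(1,nn):
            yy,xx=np.mgrid[int(ce[i][1])-2:int(ce[i][1])+4,int(ce[i][0])-2:int(ce[i][0])+4]
            wt=np.clip(med*0.85-g[yy,xx],0,None); hs.append((round((wt*xx).sum()/wt.sum(),2),round((wt*yy).sum()/wt.sum(),2),st[i][4]))
        print(n,(x,y,w,h),'rect@54',rect(n,c,54),'holes',[(q[2],ray(n,q[:2],60)[0,:2].round(1),ray(n,q[:2],65)[0,:2].round(1)) for q in hs])
    y0,x0=(150,190) if n=='top' else (140,165)
    cv2.imwrite(f"pics/w_{n}_{tag}.png",cv2.resize(o[y0:y0+150+20*(n=='top'),x0:x0+200],None,fx=3.5,fy=3.5,interpolation=cv2.INTER_NEAREST))
E
python3 - <<'E'
from h import *
for n in("top","scene"):
    D=np.load(n+"0.npz"); ana(n,D['p'],D['d'],'a')
E
```

```text
top (332, 272, 20, 21) rect@54 [ 429.7 -183.6   51.6   49.3    6.   429.4 -183.2] holes [(np.int32(4), array([ 429.4, -183. ]), array([ 429.1, -182.3]))]
top (212, 249, 26, 26) rect@54 [442.6 125.   52.3  52.1 -22.1 442.6 124.9] holes [(np.int32(4), array([442.8, 124.8]), array([442.4, 124.2])), (np.int32(1), array([443.4,  98.2]), array([443. ,  97.6])), (np.int32(1), array([423.2, 105.5]), array([422.9, 105. ]))]
top (220, 186, 15, 31) rect@54 [605.  143.6  82.2  36.2  11.5 604.8 143.5] holes [(np.int32(4), array([624.8, 148.2]), array([623.6, 147.4])), (np.int32(2), array([615.4, 128.1]), array([614.3, 127.5])), (np.int32(1), array([586.4, 149. ]), array([585.3, 148.2])), (np.int32(3), array([585.7, 140. ]), array([584.6, 139.3]))]
scene (322, 187, 31, 27) rect@54 [609.9 146.2  83.1  39.4  11.3 610.2 146.2] holes [(np.int32(2), array([587.1, 142.8]), array([591.8, 140.6])), (np.int32(2), array([626.7, 151. ]), array([631.1, 148.8]))]
scene (181, 172, 21, 15) rect@54 [ 432.9 -178.5   52.4   51.7  -17.3  432.7 -178.9] holes [(np.int32(2), array([ 425.2, -179.5]), array([ 431.1, -179.3]))]
scene (298, 153, 21, 14) rect@54 [449.1 128.4  53.4  53.3 -17.6 447.9 128.4] holes [(np.int32(1), array([443.5, 128.2]), array([449.2, 126.1])), (np.int32(2), array([462. , 109.9]), array([467.6, 108. ]))]
```

View pics/w_top_a.png

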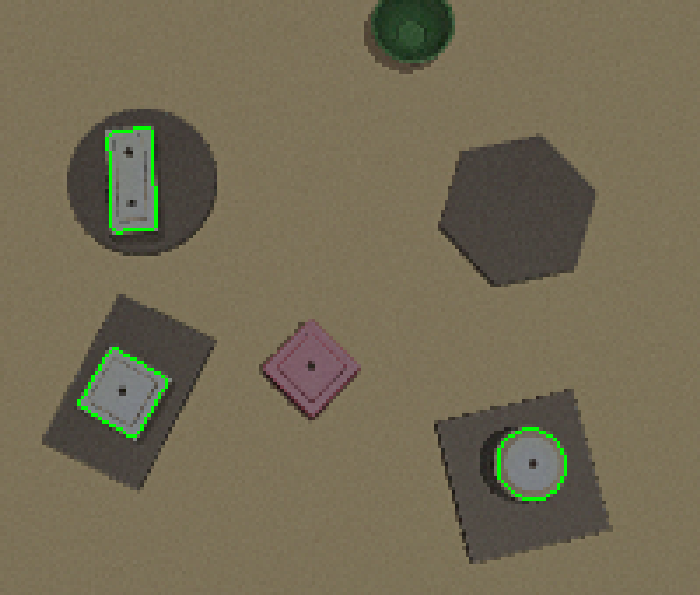

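```bash
cat > go.py <<'E'
import sys
from h import *
s=get_state(); R=np.array(s['tcp_rot']); x,y,z,phi=map(float,sys.argv[1:5])
d=R.T@(np.array([x,y,z])-s['position'])
cur=np.degrees(np.arctan2(R[1,2],R[0,2])); r=(cur-phi+90)%180-90
print('t',round(s['time_s'],2),'pos',s['position'].round(1),'phi',round(cur,1),'j7',s['joint_pos'][[0,6]].round(0),'F',s['ft_force'].round(1),'w',round(s['width'],3))
print('rows',d.round(1),'roll',round(r,1),'or',round(r-180*np.sign(r),1))
E
python3 - <<'E'
from h import *
D=np.load("top0.npz");p,d=D['p'],D['d']
for nm,M,A,zz in(("set",setters("top",p,d),900,10),("form",whites("top",p,d),150,54)):
  for c in conts(M,A*.3):
    x,y,w,h=cv2.boundingRect(c)
    if y<145 or y>320 or x<190 or x>370 or w>60: continue
    P=ray("top",c.reshape(-1,2),zz)[:,:2].astype(np.float32); 
    B=cv2.boxPoints(cv2.minAreaRect(P)); L=[]
    for i in range(4):
        a,b=B[i],B[(i+1)%4]; u=(b-a)/np.linalg.norm(b-a); t=(P-a)@u; dd=abs((P-a)@[-u[1],u[0]])
        k=(t>6)&(t<np.linalg.norm(b-a)-6)&(dd<5)
        if k.sum()<5: continue
        f=cv2.fitLine(P[k],cv2.DIST_HUBER,0,.01,.01).ravel(); L.append((round(float(np.degrees(np.arctan2(f[1],f[0]))),1),int(k.sum())))
    print(nm,(x,y),L)
E
python3 go.py 429.9 -180.8 190 -73.3
```

```text
set (314, 261) [(-69.0, 36), (20.4, 36), (-69.2, 35), (21.1, 36)]
set (202, 234) [(-19.6, 39), (71.4, 24), (-18.9, 38), (72.1, 24)]
set (315, 189) [(-70.6, 24), (20.8, 7), (-71.2, 26), (27.0, 6)]
set (209, 181) [(-84.7, 17), (4.8, 17), (-82.5, 17), (11.0, 14)]
set (294, 145) [(-36.4, 13), (55.6, 9), (-35.7, 12), (50.0, 9)]
form (332, 272) [(89.5, 11), (5.3, 10), (86.5, 11), (2.5, 12)]
form (212, 249) [(-22.4, 14), (67.6, 13), (-21.4, 13), (66.0, 13)]
form (220, 186) [(-79.4, 9), (11.6, 26), (-73.6, 9), (8.9, 26)]
t 0.1 pos [ 208.4 -694.   217.9] phi -73.3 j7 [69. -5.] F [ 0.4 -0.1  0. ] w 1.001
rows [-359.8   28.4 -427.7] roll 0.0 or -180.0
```

```bash
python3 -m inch '[[[-360,28,-428,0,1],[-360,28,-428,0,1],[-360,28,-428,0,1],[-360,28,-428,0,1],[-360,28,-428,0,1],[-360,28,-428,0,1],[-360,28,-428,0,1],[-360,28,-428,0,1]]]' 25; python3 go.py 429.9 -180.8 120 -73.3
```

```text
time_s: 0.9
position: [367.0, -325.6, 198.4]
tcp_rot: [[-0.958, -0.0, 0.287], [-0.287, 0.001, -0.958], [0.0, -1.0, -0.001]]
ft_force: [1.1, 0.4, 0.2]
width: 1.001
t 0.9 pos [ 367.  -325.6  198.4] phi -73.3 j7 [ 37. -40.] F [1.1 0.4 0.2] w 1.001
rows [-101.9   78.5 -120.5] roll 0.0 or -180.0
```

```bash
python3 -m inch '[[[-102,60,-120.5,0,1],[-102,60,-120.5,0,1],[-102,60,-120.5,0,1],[-102,60,-120.5,0,1],[-102,78,-120.5,0,1],[-102,78,-120.5,0,1],[-102,78,-120.5,0,1]]]'; python3 go.py 429.9 -180.8 22 -73.3
python3 - <<'E'
from h import *
for n in("top","scene"):
    p,d=read_camera(n); x,y=(230,170) if n=='top' else(130,100)
    cv2.imwrite(f"pics/g1_{n}.png",cv2.resize(p[y:y+150,x:x+200,::-1],None,fx=3,fy=3))
E
```

```text
time_s: 1.6
position: [429.6, -180.9, 120.5]
tcp_rot: [[-0.958, -0.002, 0.287], [-0.287, 0.002, -0.958], [0.001, -1.0, -0.002]]
ft_force: [0.0, -0.2, -0.4]
width: 1.005
t 1.6 pos [ 429.6 -180.9  120.5] phi -73.3 j7 [ 17. -60.] F [ 0.  -0.2 -0.4] w 1.005
rows [-0.5 98.5  0.2] roll -0.0 or 180.0
```

View pics/g1_scene.png

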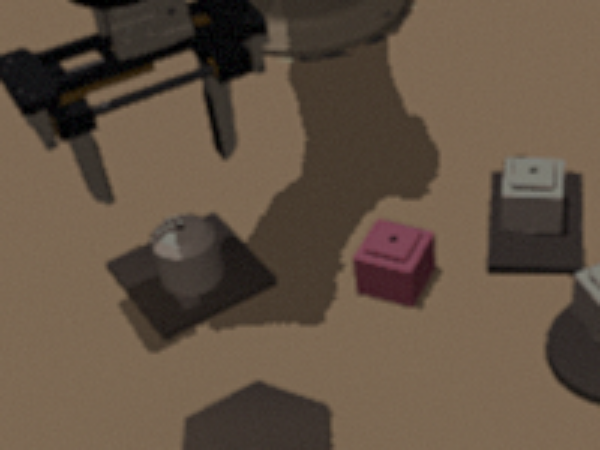

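The scene view shows the open fingers (crop 95,200 and 225,155) on either side of the round form. I'll descend and grip.

```bash
python3 -m inch '[[[-0.5,40,0,0,1],[-0.5,70,0,0,1],[-0.5,100,0,0,1],[-0.5,100,0,0,1],[-0.5,100,0,0,1]]]' 25 && python3 -m inch '[[[0,0,0,0,0],[0,0,0,0,0],[0,0,0,0,0],[0,0,0,0,0],[0,0,0,0,0],[0,0,0,0,0],[0,0,0,0,0],[0,0,0,0,0]]]' 25; python3 go.py 631 -157.5 20 -73.3
```

```text
time_s: 2.2
position: [430.2, -181.7, 21.6]
tcp_rot: [[-0.958, -0.001, 0.285], [-0.285, 0.001, -0.958], [0.001, -1.0, -0.001]]
ft_force: [-0.1, -0.4, -0.4]
width: 0.995
time_s: 3.0
position: [430.2, -181.6, 21.9]
tcp_rot: [[-0.958, -0.001, 0.285], [-0.285, 0.001, -0.958], [0.0, -1.0, -0.001]]
ft_force: [-1.6, 1.5, 7.3]
width: 0.591
t 3.0 pos [ 430.2 -181.6   21.9] phi -73.4 j7 [ 17. -61.] F [-1.6  1.5  7.3] w 0.591
rows [-199.3    1.8   34.2] roll -0.1 or 179.9
```

```bash
python3 -m inch '[[[0,-30,0,0,0],[0,-60,0,0,0],[-40,-60,7,0,0],[-80,-60,14,0,0],[-120,-60,21,0,0],[-160,-60,27,0,0],[-199,-60,34,0,0],[-199,-60,34,0,0]]]' && python3 go.py 631 -157.5 22.5 -73.3
```

```text
time_s: 3.8
position: [636.0, -155.3, 81.4]
tcp_rot: [[-0.957, 0.004, 0.288], [-0.288, 0.002, -0.958], [-0.004, -1.0, -0.001]]
ft_force: [-0.5, 0.8, -2.6]
width: 0.588
t 3.8 pos [ 636.  -155.3   81.4] phi -73.2 j7 [  9. -65.] F [-0.5  0.8 -2.6] w 0.588
rows [ 5.7 58.9  0.7] roll 0.1 or -179.9
```

```bash
python3 -m inch '[[[5.5,20,0.5,0,0],[5.5,40,0.5,0,0],[5.5,50,0.5,0,0],[5.5,55,0.5,0,0],[5.5,57,0.5,0,0],[5.5,58.5,0.5,0,0],[5.5,59,0.5,0,0],[5.5,59,0.5,0,0]]]' && python3 go.py 631 -157.5 22 -73.3
```

```text
time_s: 4.6
position: [631.4, -157.3, 22.9]
tcp_rot: [[-0.958, 0.004, 0.288], [-0.288, 0.002, -0.958], [-0.005, -1.0, -0.0]]
ft_force: [-0.6, 0.2, -1.3]
width: 0.591
t 4.6 pos [ 631.4 -157.3   22.9] phi -73.2 j7 [ 10. -65.] F [-0.6  0.2 -1.3] w 0.591
rows [0.5 0.9 0.1] roll 0.1 or -179.9
```

```bash
python3 -m inch '[[[0,1,0,0,0],[0,1,0,0,0],[0,1,0,0,0.6],[0,1,0,0,0.7],[0,1,0,0,0.85],[0,1,0,0,1],[0,1,0,0,1],[0,1,0,0,1]]]' && python3 -m inch '[[[0,-40,0,0,1],[0,-80,0,0,1],[0,-120,0,0,1],[0,-130,0,0,1]]]'; python3 go.py 443.2 126.4 140 67.5
```

```text
time_s: 5.4
position: [631.4, -157.3, 21.9]
tcp_rot: [[-0.958, 0.004, 0.288], [-0.288, 0.002, -0.958], [-0.005, -1.0, -0.0]]
ft_force: [0.1, -0.4, -0.6]
width: 0.969
time_s: 5.8
position: [632.8, -158.1, 156.4]
tcp_rot: [[-0.958, 0.011, 0.288], [-0.288, 0.001, -0.958], [-0.01, -1.0, 0.003]]
ft_force: [0.6, -0.6, -0.0]
width: 0.997
t 5.8 pos [ 632.8 -158.1  156.4] phi -73.3 j7 [ 10. -65.] F [ 0.6 -0.6 -0. ] w 0.997
rows [  99.8   14.6 -327.1] roll 39.2 or -140.8
```

```bash
python3 -m inch '[[[100,10,-327,-51,1],[100,10,-327,-51,1],[100,10,-327,-51,1],[100,10,-327,-51,1],[100,10,-327,-51,1],[100,10,-327,-51,1],[100,10,-327,-51,1],[100,10,-327,-51,1]]]' && python3 go.py 443.2 126.4 130 -22.5; python3 - <<'E'
from h import *
report('b')
E
```

```text
time_s: 6.6
position: [439.9, 130.6, 144.4]
tcp_rot: [[-0.371, 0.009, 0.928], [-0.928, 0.002, -0.371], [-0.005, -1.0, 0.008]]
ft_force: [0.1, -1.2, -0.4]
width: 1.002
t 6.6 pos [439.9 130.6 144.4] phi -21.8 j7 [-13. -59.] F [ 0.1 -1.2 -0.4] w 1.002
rows [ 2.8 14.4  4.5] roll 0.7 or -179.3
top (153, 239, 12, 27) rect@54 [447.2 294.3  68.8  27.1  28.7 453.1 299.9] holes []
top (199, 215, 19, 21) rect@54 [526.9 185.   63.7  26.3  39.3 536.6 188.9] holes []
top (330, 196, 20, 20) rect@54 [ 630.9 -159.1   52.1   51.6   34.1  630.7 -159.1] holes [(np.int32(4), array([ 632. , -159.8]), array([ 630.8, -159.2]))]
top (220, 186, 15, 30) rect@54 [605.6 143.7  81.8  36.7  12.6 609.6 143.6] holes [(np.int32(4), array([624.8, 148.2]), array([623.6, 147.4])), (np.int32(1), array([615.5, 128.1]), array([614.4, 127.5])), (np.int32(1), array([585.8, 149.5]), array([584.8, 148.8])), (np.int32(3), array([585.7, 140. ]), array([584.7, 139.3]))]
scene (201, 227, 24, 20) rect@54 [ 635.7 -156.    53.9   52.5  -17.   635.  -156. ] holes [(np.int32(2), array([ 628.2, -156.1]), array([ 632.6, -156.1]))]
scene (322, 187, 31, 27) rect@54 [610.1 146.1  84.1  39.1  11.3 610.4 146.2] holes [(np.int32(2), array([587.1, 142.9]), array([591.8, 140.7])), (np.int32(2), array([626.8, 150.9]), array([631.2, 148.7]))]
scene (297, 153, 21, 13) rect@54 [447.  126.7  52.7  49.8 -22.1 444.6 123.9] holes [(np.int32(3), array([443. , 128.3]), array([448.8, 126.2]))]
```

View pics/w_top_b.png

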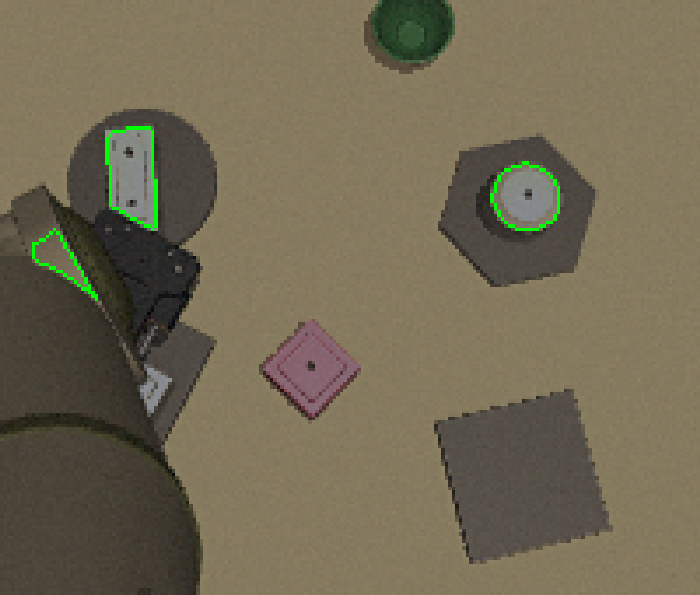

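View pics/w_scene_b.png

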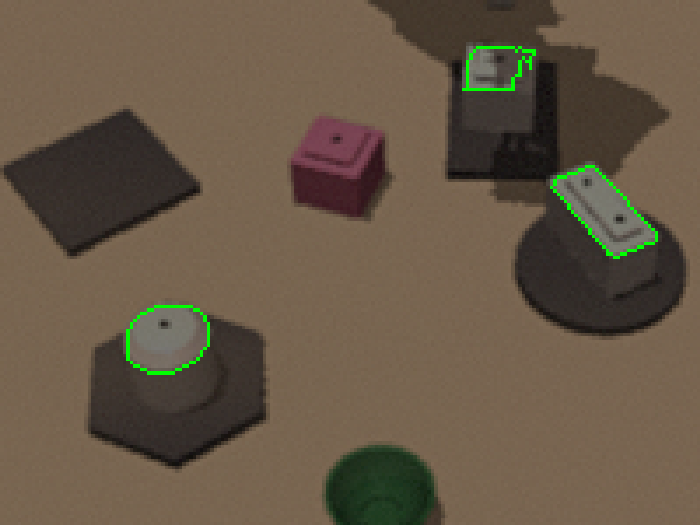

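The round form stands well on the hexagon (top crop 528,195; scene 165,325). The mean of the two cameras is within 0.5 mm of the TCP where I released it. Next I'll grip the square form.

```bash
python3 -m inch '[[[3,14,4.5,0.7,1],[3,14,4.5,0.7,1],[3,50,4.5,0.7,1],[3,80,4.5,0.7,1],[3,110,4.5,0.7,1],[3,122.5,4.5,0.7,1],[3,122.5,4.5,0.7,1],[3,122.5,4.5,0.7,1]]]' 25; python3 go.py 443.5 126.3 21 -22.5
```

```text
time_s: 7.5
position: [447.2, 121.7, 22.1]
tcp_rot: [[-0.389, 0.01, 0.921], [-0.921, -0.0, -0.389], [-0.004, -1.0, 0.009]]
ft_force: [0.1, 0.1, 0.2]
width: 1.0
t 7.5 pos [447.2 121.7  22.1] phi -22.9 j7 [-19. -65.] F [0.1 0.1 0.2] w 1.0
rows [-2.8  1.1 -5.3] roll -0.4 or 179.6
```

```bash
python3 -m inch '[[[-2.8,1,-5,-0.4,1],[-2.8,1,-5,-0.4,1],[-2.8,1,-5,-0.4,1]]]' 25; python3 -m inch '[[[0,0,0,0,0],[0,0,0,0,0],[0,0,0,0,0],[0,0,0,0,0],[0,0,0,0,0],[0,0,0,0,0],[0,0,0,0,0],[0,0,0,0,0]]]' 25; python3 go.py 423.5 -181.2 100 20.9
python3 - <<'E'
from h import *
for t in ('_b',):
  D=np.load("top_b.npz"); M=setters("top",D['p'],D['d'])
  for c in conts(M,900):
    x,y,w,h=cv2.boundingRect(c)
    if 300<x<330 and w<60: print(rect("top",c,10))
  D=np.load("scene_b.npz"); M=setters("scene",D['p'],D['d'])
  for c in conts(M,900):
    x,y,w,h=cv2.boundingRect(c)
    if 150<x<180 and w<70:
        print(rect("scene",c,10)); q=cv2.approxPolyDP(c,4,True).reshape(-1,2); print(q, ray("scene",q,10)[:,:2].round(1), ray("scene",q,0)[:,:2].round(1))
E
```

```text
time_s: 7.8
position: [444.0, 126.4, 21.8]
tcp_rot: [[-0.383, 0.011, 0.924], [-0.924, 0.0, -0.383], [-0.005, -1.0, 0.01]]
ft_force: [0.3, -0.5, -0.5]
width: 1.001
time_s: 8.6
position: [443.9, 126.4, 21.8]
tcp_rot: [[-0.382, 0.011, 0.924], [-0.924, 0.0, -0.383], [-0.004, -1.0, 0.01]]
ft_force: [-0.3, 0.0, 1.4]
width: 0.581
t 8.6 pos [443.9 126.4  21.8] phi -22.5 j7 [-20. -66.] F [-0.3  0.   1.4] w 0.581
rows [291.7 -78.5  99.5] roll -43.4 or 136.6
[ 423.  -181.4  110.1  108.8  -69.2  422.8 -181.6]
[ 629.1 -158.   127.1  111.9  -10.2  629.4 -158.2]
[ 429.8 -179.8  117.3  109.8   20.9  430.  -179.8]
[[202 172]
 [166 188]
 [184 212]
 [221 194]] [[ 362.8 -147.8]
 [ 398.  -248.1]
 [ 499.5 -212. ]
 [ 463.6 -112.7]] [[ 350.9 -147.8]
 [ 386.6 -249.5]
 [ 489.5 -212.9]
 [ 453.2 -112.3]]
```

```bash
python3 -m inch '[[[0,-40,0,0,0],[0,-80,0,0,0],[40,-80,14,-8,0],[80,-80,28,-16,0],[120,-80,42,-24,0],[160,-80,56,-32,0],[200,-80,70,-40,0],[240,-80,84,-43,0]]]' && python3 go.py 424.3 -181.4 100 20.9
```

```text
time_s: 9.4
position: [428.2, -129.3, 101.3]
tcp_rot: [[0.355, 0.01, 0.935], [-0.935, 0.001, 0.355], [0.003, -1.0, 0.01]]
ft_force: [1.3, 0.6, -4.2]
width: 0.58
t 9.4 pos [ 428.2 -129.3  101.3] phi 20.8 j7 [30. -5.] F [ 1.3  0.6 -4.2] w 0.58
rows [ 47.3   1.2 -22.2] roll -0.1 or 179.9
```

```bash
python3 -m inch '[[[24,0,-11,0,0],[47,0,-22,0,0],[47,0,-22,0,0],[47,0,-22,0,0],[47,0,-22,0,0]]]' && python3 go.py 424.3 -181.4 22.5 20.9
```

```text
time_s: 9.9
position: [424.4, -180.1, 101.1]
tcp_rot: [[0.356, 0.01, 0.934], [-0.934, 0.001, 0.356], [0.003, -1.0, 0.01]]
ft_force: [-0.1, -0.0, -1.9]
width: 0.581
t 9.9 pos [ 424.4 -180.1  101.1] phi 20.9 j7 [37.  2.] F [-0.1 -0.  -1.9] w 0.581
rows [ 0.9 78.6 -1.3] roll -0.0 or 180.0
```

```bash
python3 -m inch '[[[1,30,-1,0,0],[1,55,-1,0,0],[1,68,-1,0,0],[1,74,-1,0,0],[1,77,-1,0,0],[1,78,-1,0,0],[1,78,-1,0,0],[1,78,-1,0,0]]]' && python3 go.py 424.3 -181.4 22 20.9;  python3 - <<'E'
from h import *
for n in("top","scene"):
    p,d=read_camera(n); x,y=(230,170) if n=='top' else(130,100)
    cv2.imwrite(f"pics/g2_{n}.png",cv2.resize(p[y:y+150,x:x+200,::-1],None,fx=3,fy=3))
E
```

```text
time_s: 10.7
position: [424.8, -181.5, 23.7]
tcp_rot: [[0.356, 0.011, 0.935], [-0.935, 0.001, 0.356], [0.003, -1.0, 0.011]]
ft_force: [0.0, -0.8, -3.2]
width: 0.579
t 10.7 pos [ 424.8 -181.5   23.7] phi 20.8 j7 [27. -9.] F [ 0.  -0.8 -3.2] w 0.579
rows [-0.3  1.7 -0.5] roll -0.1 or 179.9
```

View pics/g2_scene.png

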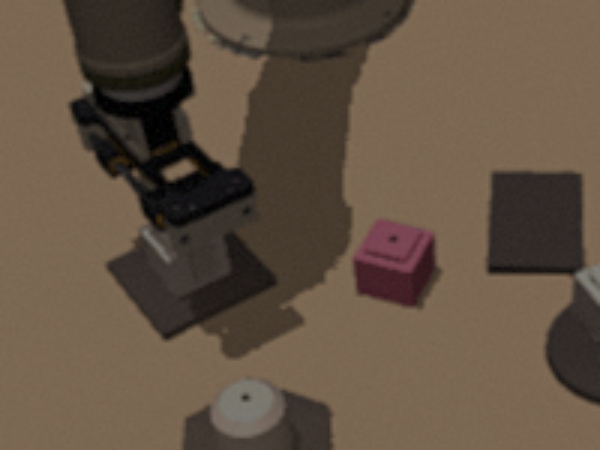

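The square form is just above its setter (crop 190,260) and aligned. I'll set it down and release.

```bash
python3 -m inch '[[[0,1,-0.3,0,0],[0,1.8,-0.3,0,0],[0,1.8,-0.3,0,0.6],[0,1.8,-0.3,0,0.65],[0,1.8,-0.3,0,0.8],[0,1.8,-0.3,0,1],[0,1.8,-0.3,0,1],[0,1.8,-0.3,0,1]]]' && python3 -m inch '[[[0,-40,0,0,1],[0,-80,0,0,1],[0,-120,0,0,1],[0,-160,0,0,1],[0,-170,0,0,1]]]'; python3 go.py 606 145.6 140 -79
```

```text
time_s: 11.6
position: [424.5, -181.7, 21.8]
tcp_rot: [[0.356, 0.011, 0.935], [-0.935, 0.001, 0.356], [0.003, -1.0, 0.011]]
ft_force: [0.1, -0.3, 0.3]
width: 0.943
time_s: 12.1
position: [423.8, -182.2, 195.2]
tcp_rot: [[0.355, 0.016, 0.935], [-0.935, -0.001, 0.355], [0.007, -1.0, 0.014]]
ft_force: [-0.6, -0.4, -0.1]
width: 1.0
t 12.1 pos [ 423.8 -182.2  195.2] phi 20.8 j7 [47. 12.] F [-0.6 -0.4 -0.1] w 1.0
rows [-242.1   57.6  285.9] roll -80.2 or 99.8
```

```bash
python3 -m inch '[[[-242,30,286,-80,1],[-242,30,286,-80,1],[-242,30,286,-80,1],[-242,30,286,-80,1],[-242,30,286,-80,1],[-242,30,286,-80,1],[-242,30,286,-80,1],[-242,30,286,-80,1]]]' && python3 -m inch '[[[0,0,0,0,1]]]'; python3 - <<'E'
from h import *
report('c')
E
python3 go.py 606 145.6 140 -79.2
```

```text
time_s: 12.9
position: [606.6, 150.1, 166.5]
tcp_rot: [[1.0, 0.015, -0.002], [0.002, 0.001, 1.0], [0.015, -1.0, 0.001]]
ft_force: [-0.3, -0.0, 0.7]
width: 1.0
time_s: 13.0
position: [607.0, 154.0, 165.1]
tcp_rot: [[1.0, 0.014, -0.009], [0.009, 0.003, 1.0], [0.014, -1.0, 0.003]]
ft_force: [0.1, 0.3, -0.0]
width: 0.998
top (338, 206, 44, 23) rect@54 [ 609.9 -210.6  120.    47.3  -72.7  608.  -214.8] holes []
top (221, 194, 14, 22) rect@54 [595.2 141.1  58.7  34.9   8.9 592.  141.7] holes [(np.int32(4), array([585.7, 139.8]), array([584.6, 139.1]))]
scene (201, 227, 24, 24) rect@54 [ 640.4 -156.8   65.8   50.8  -10.2  636.  -156.3] holes [(np.int32(2), array([ 628.3, -156.2]), array([ 632.7, -156.1]))]
scene (323, 187, 29, 27) rect@54 [609.8 147.5  83.9  36.4  10.1 609.  146.7] holes [(np.int32(2), array([587.2, 142.7]), array([591.9, 140.5])), (np.int32(2), array([626.7, 150.8]), array([631.1, 148.6]))]
scene (177, 169, 28, 20) rect@54 [ 429.6 -180.8   56.3   54.9  -67.3  429.5 -180.1] holes [(np.int32(2), array([ 425.1, -180.3]), array([ 431. , -180.1])), (np.int32(6), array([ 452. , -182.3]), array([ 457.7, -182. ])), (np.int32(1), array([ 449.3, -169.2]), array([ 455.1, -169. ]))]
t 13.1 pos [605.8 150.5 165.1] phi 90.1 j7 [14. 32.] F [-0.3 -1.2  0.2] w 1.002
rows [-0.1 25.1 -5. ] roll -10.7 or 169.3
```

View pics/w_top_c.png

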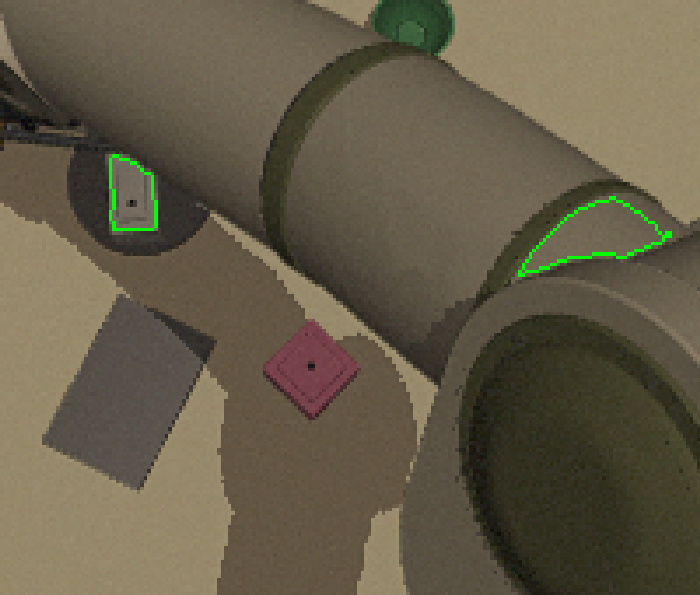

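View pics/w_scene_c.png

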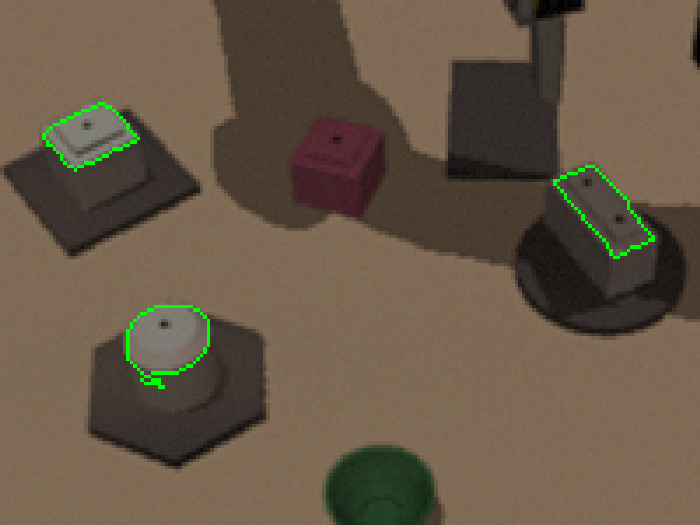

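The square form sits centred and aligned on the square setter (scene crop 90,135). I'll check the joints, then continue to the oblong form.

```bash
python3 -c "
from plant import *;print(get_state()['joint_pos'].round(0))"; python3 -m inch '[[[0,10,-5,-10.7,1],[0,25,-5,-10.7,1],[0,25,-5,-10.7,1],[0,25,-5,-10.7,1],[0,25,-5,-10.7,1]]]'; python3 go.py 606 145.6 21.5 -79.2
```

```text
[ 14.  40. -53. 107.  40.  53.  32.]
time_s: 13.6
position: [606.2, 145.5, 140.5]
tcp_rot: [[0.983, 0.013, -0.184], [0.184, 0.001, 0.983], [0.013, -1.0, -0.002]]
ft_force: [-0.0, -0.5, -0.2]
width: 1.002
t 13.6 pos [606.2 145.5 140.5] phi 100.6 j7 [15. 40.] F [-0.  -0.5 -0.2] w 1.002
rows [ -1.7 119.    0.4] roll -0.2 or 179.8
```

```bash
python3 -m inch '[[[-1,40,0,0,1],[-1.5,70,0,0,1],[-1.5,100,0,0,1],[-1.5,119,0,0,1],[-1.5,119,0,0,1],[-1.5,119,0,0,1]]]' 25; python3 go.py 606 145.6 21.5 -79.2;python3 -m inch '[[[0,0,0,0,0],[0,0,0,0,0],[0,0,0,0,0],[0,0,0,0,0],[0,0,0,0,0],[0,0,0,0,0],[0,0,0,0,0],[0,0,0,0,0]]]' 25; python3 go.py 449.1 127.9 80 71
python3 - <<'E'
from h import *
D=np.load("scene_c.npz"); M=setters("scene",D['p'],D['d'])
print(get_state()['joint_pos'].round(0))
E
```

```text
time_s: 14.2
position: [606.5, 145.8, 22.3]
tcp_rot: [[0.983, 0.014, -0.184], [0.184, 0.001, 0.983], [0.014, -1.0, -0.001]]
ft_force: [-0.2, 0.2, 0.2]
width: 0.998
t 14.2 pos [606.5 145.8  22.3] phi 100.6 j7 [10. 31.] F [-0.2  0.2  0.2] w 0.998
rows [-0.6  0.8 -0.1] roll -0.2 or 179.8
time_s: 15.0
position: [606.5, 145.7, 22.3]
tcp_rot: [[0.983, 0.013, -0.184], [0.184, 0.001, 0.983], [0.013, -1.0, -0.001]]
ft_force: [0.1, -1.4, -0.3]
width: 0.409
t 15.0 pos [606.5 145.7  22.3] phi 100.6 j7 [10. 31.] F [ 0.1 -1.4 -0.3] w 0.409
rows [-157.2  -59.8   11.3] roll 29.6 or -150.4
[ 10.  50. -46. 112.  55.  43.  31.]
```

```bash
python3 - <<'E'
from h import *
q=np.array([(449,62),(556,62),(558,178),(447,178)])/3.5+[165,140]-.5
a=ray("scene",q[:2],10)[:,:2]; b=ray("scene",q[2:],0)[:,:2]; print(a,b,(a.mean(0)+b.mean(0))/2)
m=(np.array([proj("scene",[449.1,127.9,10])]));print(m)
t=np.radians(-19);R=np.array([[np.cos(t),-np.sin(t)],[np.sin(t),np.cos(t)]])
P=np.array([(65,42.5),(65,-42.5),(-65,-42.5),(-65,42.5)])@R.T+[449.1,127.9]
for n in('top','scene'): print(n,proj(n,np.c_[P,[10]*4]).round(1).tolist())
print(((proj("scene",np.c_[P,[10]*4])-[165,140])*3.5).round(0).tolist(), ((proj("top",np.c_[P,[10]*4])-[190,150])*3.5).round(0).tolist())
E
```

```text
[[376.95465462 108.14330756]
 [402.92827455 190.49078987]] [[520.30956478 149.75009728]
 [495.54700518  70.1764568 ]] [448.93487478 129.64016288]
[[[307.5115311  171.97295077]]]
top [[223.2, 232.6], [250.7, 246.2], [228.6, 289.3], [200.7, 275.1]]
scene [[323.7, 188.9], [291.0, 188.2], [292.7, 156.5], [322.8, 157.0]]
[[555.0, 171.0], [441.0, 169.0], [447.0, 58.0], [552.0, 59.0]] [[116.0, 289.0], [212.0, 337.0], [135.0, 488.0], [38.0, 438.0]]
```

```bash
python3 -m inch '[[[0,-40,0,0,0],[0,-70,0,0,0],[-40,-70,3,7,0],[-80,-70,6,14,0],[-120,-70,9,22,0],[-157,-70,11.3,29.3,0],[-157,-70,11.3,29.3,0],[-157,-70,11.3,29.3,0]]]'; python3 -m inch '[[[0,0,0,0,0]]]';python3 go.py 448.8 128 24 71.3;python3 -c "
from plant import *;print(get_state()['joint_pos'].round(0))"
```

```text
time_s: 15.8
position: [449.0, 127.9, 90.4]
tcp_rot: [[0.948, 0.014, 0.319], [-0.319, 0.0, 0.948], [0.013, -1.0, 0.005]]
ft_force: [-0.1, 0.6, -2.2]
width: 0.408
time_s: 15.9
position: [450.2, 128.4, 90.5]
tcp_rot: [[0.948, 0.015, 0.318], [-0.318, 0.001, 0.948], [0.014, -1.0, 0.006]]
ft_force: [-0.2, 0.4, -2.9]
width: 0.411
t 15.9 pos [450.2 128.4  90.5] phi 71.5 j7 [ 7. -2.] F [-0.2  0.4 -2.9] w 0.411
rows [-2.1 66.5 -1.2] roll 0.2 or -179.8
[  7.  35. -43. 130.  48.  32.  -2.]
```

```bash
python3 -m inch '[[[-2,30,-1,0,0],[-2,50,-1,0,0],[-2,58,-1,0,0],[-2,63,-1,0,0],[-2,65,-1,0,0],[-2,66,-1,0,0],[-2,66,-1,0,0],[-2,66,-1,0,0]]]'; python3 go.py 448.8 128 22.3 71.3
```

```text
time_s: 16.7
position: [449.2, 128.2, 24.8]
tcp_rot: [[0.948, 0.015, 0.318], [-0.318, 0.001, 0.948], [0.014, -1.0, 0.006]]
ft_force: [-0.1, 0.0, -3.0]
width: 0.408
t 16.7 pos [449.2 128.2  24.8] phi 71.5 j7 [ -1. -15.] F [-0.1  0.  -3. ] w 0.408
rows [-0.4  2.5 -0.3] roll 0.2 or -179.8
```

```bash
python3 -m inch '[[[-0.4,1.5,-0.3,0.2,0],[-0.4,2.5,-0.3,0.2,0],[-0.4,2.5,-0.3,0.2,0.43],[-0.4,2.5,-0.3,0.2,0.5],[-0.4,2.5,-0.3,0.2,0.7],[-0.4,2.5,-0.3,0.2,1],[-0.4,2.5,-0.3,0.2,1],[-0.4,2.5,-0.3,0.2,1]]]' && python3 -m inch '[[[0,0,0,0,1],[0,-40,0,0,1],[0,-80,0,0,1],[0,-120,0,0,1],[0,-130,0,0,1]]]'; python3 go.py 631.7 -157.6 150 71
```

```text
time_s: 17.5
position: [448.8, 128.0, 22.3]
tcp_rot: [[0.947, 0.016, 0.321], [-0.321, 0.001, 0.947], [0.014, -1.0, 0.006]]
ft_force: [-0.4, -0.1, 0.1]
width: 0.793
time_s: 18.0
position: [447.8, 128.5, 155.5]
tcp_rot: [[0.947, 0.02, 0.322], [-0.322, 0.002, 0.947], [0.018, -1.0, 0.009]]
ft_force: [-0.6, -0.0, 0.0]
width: 0.999
t 18.0 pos [447.8 128.5 155.5] phi 71.2 j7 [13.  7.] F [-0.6 -0.   0. ] w 0.999
rows [ 266.1    8.4 -211.7] roll 0.2 or -179.8
```

```bash
python3 -m inch '[[[266,8,-212,0,1],[266,8,-212,0,1],[266,8,-212,0,1],[266,8,-212,0,1],[266,8,-212,0,1],[266,8,-212,0,1],[266,8,-212,0,1],[266,8,-212,0,1]]]'; python3 -m inch '[[[0,0,0,0,1],[0,0,0,0,1]]]'; python3 - <<'E'
from h import *
print(get_state()['joint_pos'].round(0))
report('d')
E
python3 go.py 631.6 -157.5 140 71
```

```text
time_s: 18.8
position: [633.1, -164.5, 148.2]
tcp_rot: [[0.944, 0.019, 0.33], [-0.33, 0.0, 0.944], [0.018, -1.0, 0.007]]
ft_force: [-0.9, -0.3, -0.2]
width: 1.0
time_s: 19.0
position: [632.3, -164.4, 147.2]
tcp_rot: [[0.944, 0.018, 0.329], [-0.33, 0.0, 0.944], [0.016, -1.0, 0.006]]
ft_force: [0.0, -0.2, 0.0]
width: 1.001
[ 40.  41. -48. 104.  39.  52.  44.]
top (330, 274, 23, 22) rect@54 [ 423.5 -183.1   47.7   47.5  -68.7  423.6 -182. ] holes [(np.int32(4), array([ 424., -183.]), array([ 423.7, -182.3]))]
top (212, 244, 26, 33) rect@54 [448.2 126.4  82.6  36.9 -18.2 448.  126.3] holes [(np.int32(4), array([467. , 120.4]), array([466.5, 119.8])), (np.int32(1), array([463.6, 104.1]), array([463.1, 103.6])), (np.int32(1), array([458.8, 105.7]), array([458.3, 105.1])), (np.int32(5), array([429. , 132.8]), array([428.6, 132.1]))]
top (334, 199, 16, 14) rect@54 [ 633.4 -160.8   37.6   35.2  -55.8  632.6 -160.1] holes [(np.int32(4), array([ 632.4, -160. ]), array([ 631.2, -159.4]))]
scene (201, 227, 23, 20) rect@54 [ 635.1 -158.    54.9   48.9   24.8  635.2 -157.6] holes [(np.int32(2), array([ 628.1, -156.2]), array([ 632.5, -156.1]))]
scene (302, 151, 15, 21) rect@54 [455.2 129.1  81.8  37.2 -18.  455.6 128.4] holes [(np.int32(2), array([430.4, 135.5]), array([436.3, 133.4])), (np.int32(2), array([468.3, 123.2]), array([473.9, 121.1])), (np.int32(2), array([485.2, 117.4]), array([490.7, 115.4]))]
t 19.1 pos [ 632.5 -163.3  148. ] phi 70.9 j7 [39. 44.] F [ 0.1 -0.1  0.2] w 1.0
rows [-2.9  8.   5.1] roll -0.1 or 179.9
```

View pics/w_top_d.png

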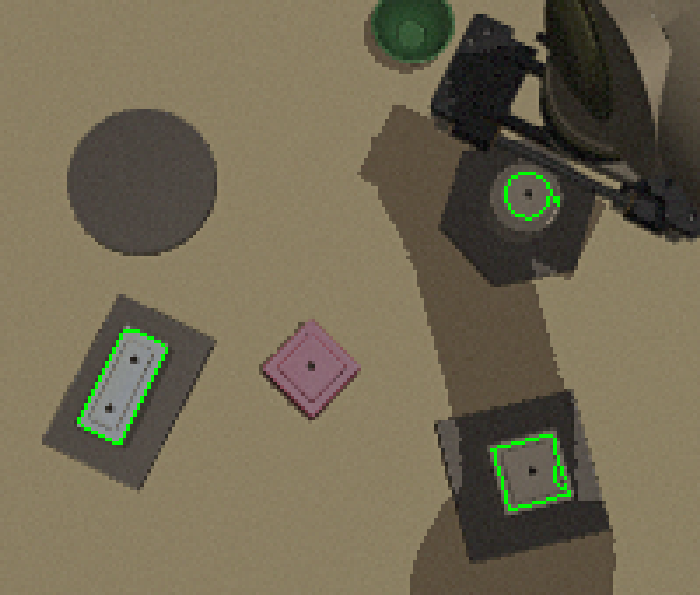

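View pics/w_scene_d.png

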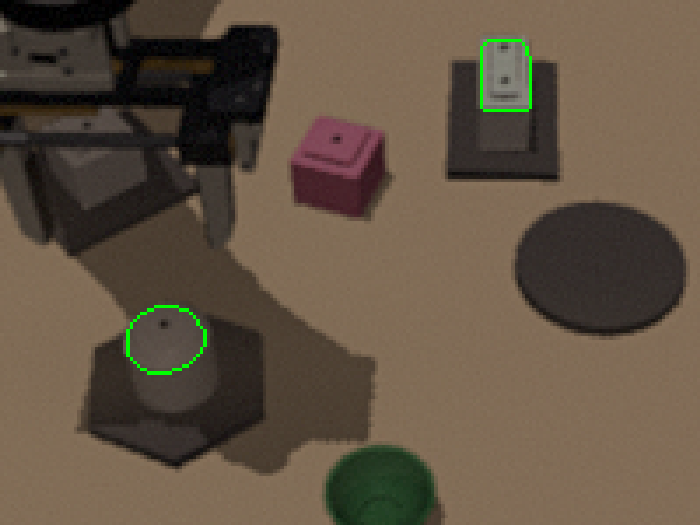

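Both placed forms match their setters to about 1 mm in the top view (oblong at crop 122,385; square at 532,470). Now the round form.

```bash
python3 - <<'E'
from h import *
for n in('top','scene'):
  D=np.load(n+"_d.npz"); M=setters(n,D['p'],D['d'])
  for c in conts(M,900):
    P=ray(n,c.reshape(-1,2),10)[:,:2].astype(np.float32); 
    if abs(P.mean(0)-[616,143]).max()<15:
        print(n,rect(n,c,10),P.min(0),P.max(0), ray(n,c.reshape(-1,2),0)[:,:2].max(0))
E
python3 -m inch '[[[-3,8,5,0,1],[-3,8,5,0,1],[-3,40,5,0,1],[-3,70,5,0,1],[-3,100,5,0,1],[-3,126,5,0,1],[-3,126,5,0,1],[-3,126,5,0,1]]]' 25; python3 go.py 631.6 -157.5 22 71
```

```text
top [613.9 141.  117.8 117.1  52.7 614.1 141.2] [554.3313   82.05272] [673.75586 201.12846] [676.46451743 203.00776634]
scene [621.4 142.9 123.  115.7 -31.8 621.7 142.8] [559.9326    83.808235] [682.7618  202.05481] [675.34440626 206.92550358]
time_s: 19.9
position: [633.7, -156.6, 22.3]
tcp_rot: [[0.945, 0.018, 0.327], [-0.327, 0.001, 0.945], [0.017, -1.0, 0.007]]
ft_force: [-0.8, 0.5, 1.0]
width: 1.001
t 19.9 pos [ 633.7 -156.6   22.3] phi 70.9 j7 [34. 36.] F [-0.8  0.5  1. ] w 1.001
rows [-1.7  0.3 -1.5] roll -0.1 or 179.9
```

```bash
python3 -m inch '[[[-1.7,0,-1.5,0,1],[-1.7,0,-1.5,0,1],[-1.7,0,-1.5,0,1]]]'; python3 -m inch '[[[0,0,0,0,0],[0,0,0,0,0],[0,0,0,0,0],[0,0,0,0,0],[0,0,0,0,0],[0,0,0,0,0],[0,0,0,0,0],[0,0,0,0,0]]]' 25; python3 go.py 616.2 142.6 110 71
```

```text
time_s: 20.2
position: [632.0, -157.8, 23.5]
tcp_rot: [[0.945, 0.019, 0.327], [-0.327, 0.0, 0.945], [0.018, -1.0, 0.007]]
ft_force: [-0.4, 0.9, 0.0]
width: 0.999
time_s: 21.0
position: [632.0, -157.7, 23.4]
tcp_rot: [[0.945, 0.019, 0.327], [-0.327, 0.001, 0.945], [0.018, -1.0, 0.007]]
ft_force: [0.0, 0.6, -0.1]
width: 0.597
t 21.0 pos [ 632.  -157.7   23.4] phi 70.9 j7 [34. 36.] F [ 0.   0.6 -0.1] w 0.597
rows [-111.6  -86.7  279.2] roll -0.1 or 179.9
```

```bash
python3 -m inch '[[[0,-40,0,0,0],[0,-80,0,0,0],[-16,-80,40,0,0],[-32,-80,80,0,0],[-48,-80,120,0,0],[-64,-80,160,0,0],[-80,-80,200,0,0],[-96,-80,240,0,0]]]';  python3 go.py 616.2 142.6 100 71
```

```text
time_s: 21.8
position: [617.8, 101.8, 103.1]
tcp_rot: [[0.945, 0.019, 0.327], [-0.327, 0.0, 0.945], [0.018, -1.0, 0.006]]
ft_force: [0.3, 0.1, -2.4]
width: 0.595
t 21.8 pos [617.8 101.8 103.1] phi 70.9 j7 [14. 17.] F [ 0.3  0.1 -2.4] w 0.595
rows [-14.9   3.1  38. ] roll -0.1 or 179.9
```

```bash
python3 -m inch '[[[-8,0,19,0,0],[-15,0,38,0,0],[-15,0,38,0,0],[-15,0,38,0,0],[-15,0,38,0,0]]]';  python3 go.py 616.2 142.6 23.5 71
```

```text
time_s: 22.3
position: [616.1, 140.9, 102.7]
tcp_rot: [[0.944, 0.018, 0.329], [-0.329, -0.001, 0.944], [0.018, -1.0, 0.005]]
ft_force: [0.7, 0.4, -2.3]
width: 0.594
t 22.3 pos [616.1 140.9 102.7] phi 70.8 j7 [10. 13.] F [ 0.7  0.4 -2.3] w 0.594
rows [-1.8 79.2  1.2] roll -0.2 or 179.8
```

```bash
python3 -m inch '[[[-1.8,30,1.2,0,0],[-1.8,55,1.2,0,0],[-1.8,68,1.2,0,0],[-1.8,74,1.2,0,0],[-1.8,77,1.2,0,0],[-1.8,78,1.2,0,0],[-1.8,78,1.2,0,0],[-1.8,78,1.2,0,0]]]';  python3 go.py 616.2 142.6 23.5 71
```

```text
time_s: 23.1
position: [616.6, 142.7, 25.4]
tcp_rot: [[0.944, 0.019, 0.329], [-0.329, -0.001, 0.944], [0.019, -1.0, 0.006]]
ft_force: [0.7, -0.0, -2.6]
width: 0.599
t 23.1 pos [616.6 142.7  25.4] phi 70.8 j7 [6. 7.] F [ 0.7 -0.  -2.6] w 0.599
rows [-0.4  1.9 -0.2] roll -0.2 or 179.8
```

```bash
python3 -m inch '[[[-0.4,1,0,0,0],[-0.4,2,0,0,0],[-0.4,2,0,0,0.62],[-0.4,2,0,0,0.7],[-0.4,2,0,0,0.85],[-0.4,2,0,0,1],[-0.4,2,0,0,1],[-0.4,2,0,0,1]]]' && python3 -m inch '[[[0,0,0,0,1],[0,-40,0,0,1],[0,-80,0,0,1],[0,-120,0,0,1],[0,-160,0,0,1],[0,-170,0,0,1]]]'; python3 go.py 450 -450 220 71
```

```text
time_s: 23.9
position: [616.2, 142.8, 23.4]
tcp_rot: [[0.944, 0.019, 0.329], [-0.329, -0.001, 0.944], [0.019, -1.0, 0.006]]
ft_force: [0.5, -0.4, -0.2]
width: 0.978
time_s: 24.5
position: [614.3, 144.1, 197.8]
tcp_rot: [[0.944, 0.025, 0.329], [-0.329, 0.001, 0.944], [0.023, -1.0, 0.009]]
ft_force: [0.5, 0.2, -0.6]
width: 1.003
t 24.5 pos [614.3 144.1 197.8] phi 70.8 j7 [13. 19.] F [ 0.5  0.2 -0.6] w 1.003
rows [  40.7  -26.8 -614.9] roll -0.2 or 179.8
```

```bash
python3 -m inch '[[[41,-27,-615,0,1],[41,-27,-615,0,1],[41,-27,-615,0,1],[41,-27,-615,0,1],[41,-27,-615,0,1],[41,-27,-615,0,1],[41,-27,-615,0,1],[41,-27,-615,0,1]]]'; python3 go.py 300 -630 230 71
```

```text
time_s: 25.3
position: [506.1, -244.4, 210.4]
tcp_rot: [[0.944, 0.024, 0.329], [-0.329, 0.001, 0.944], [0.023, -1.0, 0.009]]
ft_force: [1.2, 0.3, 0.5]
width: 1.001
t 25.3 pos [ 506.1 -244.4  210.4] phi 70.8 j7 [57. 57.] F [1.2 0.3 0.5] w 1.001
rows [ -67.3  -24.9 -431.7] roll -0.2 or 179.8
```

```bash
python3 -m inch '[[[-67,-25,-430,0,1],[-67,-25,-430,0,1],[-67,-25,-430,0,1],[-67,-25,-430,0,1],[-67,-25,-430,0,1],[-67,-25,-430,0,1],[-67,-25,-430,0,1],[-67,-25,-430,0,1]]]'; python3 -m inch '[[[0,0,0,0,1],[0,0,0,0,1],[0,0,0,0,1]]]';  python3 - <<'E'
from h import *
print(get_state()['joint_pos'].round(0))
report('e')
for n in('top','scene'):
  D=np.load(n+"_e.npz"); M=setters(n,D['p'],D['d'])
  cv2.imwrite(f"pics/full_{n}.png",D['p'][:,:,::-1])
  for c in conts(M,250):
    x,y,w,h=cv2.boundingRect(c)
    if w<90 and 140<y<320: print(n,(x,y,w,h),rect(n,c,10))
E
```

```text
time_s: 26.1
position: [317.1, -596.5, 227.8]
tcp_rot: [[0.944, 0.024, 0.329], [-0.329, 0.001, 0.944], [0.022, -1.0, 0.009]]
ft_force: [0.8, 1.6, 0.7]
width: 0.998
time_s: 26.4
position: [317.9, -595.0, 227.4]
tcp_rot: [[0.945, 0.024, 0.327], [-0.328, 0.003, 0.945], [0.022, -1.0, 0.01]]
ft_force: [0.2, 0.9, -0.2]
width: 1.001
[ 90.  39. -54.  96.  34.  61.  97.]
top (330, 273, 24, 24) rect@54 [ 423.6 -183.6   52.5   52.1   21.7  423.5 -183.7] holes [(np.int32(1), array([ 441.1, -175. ]), array([ 440.7, -174.4])), (np.int32(1), array([ 445., -185.]), array([ 444.6, -184.3])), (np.int32(1), array([ 433.2, -162.3]), array([ 432.8, -161.7])), (np.int32(2), array([ 427. , -161.6]), array([ 426.7, -161. ])), (np.int32(5), array([ 423.7, -183.2]), array([ 423.4, -182.4])), (np.int32(2), array([ 417.6, -165.1]), array([ 417.3, -164.4])), (np.int32(1), array([ 407.8, -168.7]), array([ 407.6, -168.1])), (np.int32(1), array([ 403.8, -170.6]), array([ 403.6, -169.9]))]
top (212, 244, 26, 33) rect@54 [447.8 125.9  82.4  35.3 -17.8 447.5 126.3] holes [(np.int32(4), array([466.9, 120.3]), array([46
[... 1130 characters left out ...]
, 234, 49, 56) [447.9 125.6 130.4  86.8 -19.  448.  125.7]
top (315, 189, 45, 43) [ 629.1 -158.2  127.   113.5   -9.6  629.5 -158.3]
top (209, 181, 43, 42) [614.4 141.9 118.  117.9 -82.5 614.4 141.5]
top (294, 145, 26, 26) [770.3 -55.7  75.6  65.8 -36.4 770.7 -55.8]
scene (258, 267, 33, 35) [764.  -52.1  84.6  67.4 -13.6 763.4 -51.3]
scene (190, 227, 51, 47) [ 636.6 -155.9  132.5  111.6  -10.7  637.2 -156.1]
scene (70, 206, 23, 20) [ 435.2 -462.1   68.7   47.8   24.9  436.7 -460.8]
scene (312, 194, 49, 42) [620.8 142.6 123.7 123.4  17.9 618.9 144.4]
scene (166, 169, 56, 44) [ 420.3 -183.4  137.5  110.    20.9  424.  -180.6]
scene (292, 151, 33, 41) [441.3 133.  164.6  83.6 -19.3 447.8 130.6]
```

View pics/w_top_e.png

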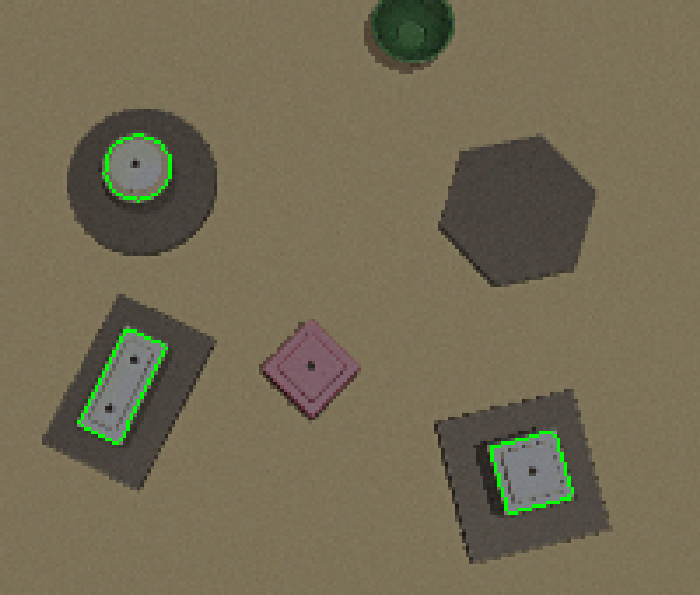

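View pics/full_scene.png

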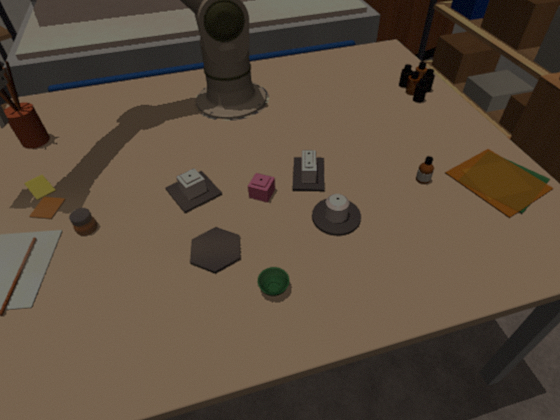

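The top view shows all three forms upright on their own setters: round at crop 137,167, oblong at 122,385, square at 532,472. The hexagon is empty and the bowl and jar haven't moved. Offsets are about 1 mm and 1° or less, so I'm handing it in.

```bash
python3 -c "
from plant import *
s=get_state();print(s['time_s'],s['qvel'].round(2)); print(job_done())"
```

```text
26.5 [-0.06 -0.3   0.18 -0.23  0.11  0.07  0.24]
the job is handed in; nothing more can be done
None
```

The three forms are swapped and the job is handed in. I parked the round form on the hexagon, moved square to square and oblong to oblong, then put the round form on the round setter. The arm was clear and at rest when I handed in at about 26.5 s.

**Placement:** in the last top view each form is within about 1 mm of its setter's centre. The square and oblong forms are lined up to about 1° (21.7° against 20.8°, and −18° against −19°).

**Everything else:** the hexagon is empty. The bowl and jar read the same as at the start, to within about 0.1 mm in the top view. I checked the bottle and the pink block only by eye, and both look unmoved.

**Disagreements:** the two cameras differ by about 2–3 mm in absolute position, so I aimed at their mean and checked the result within each view. The tool also picked up a tilt of about 1.5° along the way. The forms still stand upright in the final pictures.

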